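Find each capacitor's insulating cap by trial fit

ROBOT

A 6-joint arm with a two-finger parallel gripper is mounted at the origin on the work surface. World frame = base frame: x ahead of the robot, y to its left, z up, the work surface at z = 0. Lengths are in m, angles in rad, forces in N, time in s.
With the tool pointing down it reaches from about 0.35 to 0.975 m from the base axis. Payload 7.1 kg.
Tool frame: the origin (TCP) lies at the very end of the fingers, on their centre line; the grasp point (between the pads) lies 19 mm behind it; z points along the fingers, x is the direction in which the jaws open and shut, and the axes are right-handed (so a half turn about z gives the same grasp; the last joint's range is limited). The gripper opens to 88 mm and grips with 3 to 60 N. Pads are 20 mm wide; open, the fingers measure 115 mm over their backs; the gripper's body (75 mm by 178 mm) begins 61 mm behind the grasp point.
Start: joints at [-1.31, 0.423, 1.63, -0, 1.089, -0.019], TCP at [0.173, -0.601, 0.196] pointing down, gripper open.
Joint ranges: [-3, 3], [-0.9, 2.11], [0.09, 2.58], [-1.31, 4.45], [0.11, 2.69], [-2.54, 2.54]. Speed limits (rad/s): [2.39, 2.39, 3.01, 3.14, 3.14, 3.14].

INTERFACE

Orientations are given as a 3x3 rotation matrix whose columns are the frame's x, y, z axes.
In Python, from station import arm gives the robot as it stands.
- The arm moves only by the tool move_arm, never from a script. Its argument "motion" is one flat list of numbers, 7 for each row, row after row: the shift along the tool's x, y, z in m, then the turn, a rotation vector about the tool's x, y, z in rad, then the opening, from 0 (shut) to 1 (fully open). In form: [dx, dy, dz, ax, ay, az, gripper, dx, dy, dz, ax, ay, az, gripper, ...]. A call has 1 to 20 rows; each row shifts and turns the commanded pose from where the row before left it, along the tool's axes as they then stand; what a row does not reach is not made up. A row lasts 1/8 s, in which the tool goes at most 62.5 mm and 10.7 degrees, less where a joint would pass 70% of its speed; a pose out of reach is approached as far as the arm can. A call is refused whole if a number of a shift passes 0.0625 or a number of a turn 0.188, either way. A call with a gripper value outside its range is refused whole. The fingers move at their own pace and stop on an object; "squeeze" is the grip in N (left out, the last holds). Time passes only in rows, so rows that do not move let the fingers close. It gives the time, the measured TCP pose, the force and the opening at its end, in the units of the state.
- arm.sense(): the state, without advancing time (a new reading comes with each control period).
- arm.camera(name): name is "side" or "top" or "wrist"; returns (picture, depth): 400x640x3 uint8, red, green, blue; 400x640 float32, m along the optical axis (not along the pixel's ray), 0 where there is no reading.
- arm.get_calibration(name): a dict with "K" (3x3 intrinsics, pixels), "eye" and "rotation" of the camera in the world; the wrist camera has in their place "hand_eye" (4x4, takes a point from camera to tool coordinates, whose origin is the TCP and whose axes are the tool frame's). Camera axes: x right, y up, looking along -z (the intrinsics and any distortion apply to the point x, -y, -z); pixel columns grow to the right and rows downward; lengths in m; the calibration is good to about 2 mm. A picture is of the moment at which its call begins: read the wrist's pose just before it. get_calibration takes no time and is no camera call.
- arm.close_job(): hands the job in, once; it reports no verdict.
Trained networks look in the newest picture that a camera, given by its name, has taken for a name from the list of things; names that differ only in an ending like _2 or _b are one class to them, and where a whole thing is asked for, a point or a joint stands for the part that bears it (a point fixed in the world has none). Each returns a list of dicts, best first, with "conf" (0 to 1); they miss things now and then, are a little off and sometimes report something else, mostly with a low value. They report only what shows in the picture. A call takes as long as a camera call. They do not tell look-alikes from the thing itself.
- arm.cut_out(query, camera): "pixels" (400x640 bool, what is visible of it) and "centre" ([column, row] in pixels, amid what is visible of it).
The state is a dict: "time": time; "q": joint angles; "qd": joint speeds; "joint_torque": joint torques, N m; "position": TCP position; "ee_rot": TCP orientation; "force": force on the tool from outside, world axes, zero at the start; "torque": the same for the moment, N m; "finger_gap": finger opening in m.
Only numpy, scipy, OpenCV 4.12 (cv2) and the standard library are available. Lean on these libraries where they do the work, as an engineer would, in place of code of your own. Each camera call takes 0.05 s, during which the arm holds its last target. There are 200 camera calls.

TASK

Two insulating caps lie on the bench, each made for one of the three almost equal capacitors in the rack. Find by trying which can each cap fits, and leave both caps pushed fully home, upright and let go on their own cans; the third capacitor stays bare because its cap is still on order. Do not disturb the lamp, the multimeter or the screwdriver.

Things in the scene. Friction and masses are not known exactly. Their poses are not given: they have to be found in the camera images.
- cap_1: Grey insulating cap, open end down, fits only the 53 mm can. Drum dia 64, height 48; grip tab on top 44 (x) x 24 (y) x 32 high: 80 in all. Origin: centre of the open rim, z up. Inside: bore dia 55.5, 30 deep, then a shoulder with a pocket dia 27.5, 14 deep. Home: shoulder on the can's top, rim 30 below it. On the 48 mm can it stops 12 short (boss), on the 58 about 30 short. 0.12 kg.
- cap_2: Grey insulating cap, open end down, fits only the 48 mm can. Drum dia 64, height 48; grip tab on top 44 (x) x 24 (y) x 32 high: 80 in all. Origin: centre of the open rim, z up. Inside: bore dia 50.5, 30 deep, then a shoulder with a pocket dia 32.5, 14 deep. Home: shoulder on the can's top, rim 30 below it. On the 53 and 58 mm cans it stops about 30 short. 0.12 kg.
- rack: Fixed board 90 (x) x 330 (y) x 20 mm, origin under its centre, z up. Three bare aluminium capacitors fixed upright in a row along its y, 105 mm apart. Each can is 80 mm tall (top 100 mm above the bench) with a central black terminal boss 12 mm high; can / boss diameters: 48 / 30, 53 / 25, 58 / 20 mm; 3 mm chamfers on the top edges. Their order changes.
- seat_1 (a point): Centre of the flat shoulder (top) of the capacitor can standing at the +y end (105 mm from the middle) of the rack, 100 mm above the bench, below its 12 mm high terminal boss. Axes as the rack's, z up. Which of the three cans (48, 53 or 58 mm) stands here changes from start to start and is not told.
- seat_2 (a point): Centre of the flat shoulder (top) of the capacitor can standing at the middle of the rack, 100 mm above the bench, below its 12 mm high terminal boss. Axes as the rack's, z up. Which of the three cans (48, 53 or 58 mm) stands here changes from start to start and is not told.
- seat_3 (a point): Centre of the flat shoulder (top) of the capacitor can standing at the -y end (105 mm from the middle) of the rack, 100 mm above the bench, below its 12 mm high terminal boss. Axes as the rack's, z up. Which of the three cans (48, 53 or 58 mm) stands here changes from start to start and is not told.
- lamp: Bystander, leave alone: clear bulb in a white porcelain holder standing on the bench, 72 mm wide at its foot, 139 mm tall. Origin at the centre of its foot.
- multimeter: Bystander, leave alone: black hand meter lying flat, 150 mm (x) by 75 mm (y), 42 mm high. Origin at the centre of its underside.
- screwdriver: Bystander, leave alone: screwdriver 180 mm long lying on the bench along its x axis, about 26 mm high. Origin at its middle, on the underside.
Things that resemble listed ones, but are neither listed nor needed, are in the scene too. Leave any blue or green look-alike of the cap_2 alone. Leave any orange or red look-alike of the cap_1 alone.

How it is judged:
At the end, for the whole second after the job is handed in: Each cap sits on a can of the rack: its rim 26 to 36 mm below that can's top (30 mm is fully home), within 5 mm of the can's axis, upright within 0.08 rad, at rest and let go. A cap on a wrong can stops at least 12 mm too high, so both are on their own cans and the third is bare (((horizontal distance between cap_1 and seat_1 below 0.005 m and z of cap_1 in the frame of seat_1 between -0.036 and -0.026 m) or (horizontal distance between cap_1 and seat_2 below 0.005 m and z of cap_1 in the frame of seat_2 between -0.036 and -0.026 m) or (horizontal distance between cap_1 and seat_3 below 0.005 m and z of cap_1 in the frame of seat_3 between -0.036 and -0.026 m)) and ((horizontal distance between cap_2 and seat_1 below 0.005 m and z of cap_2 in the frame of seat_1 between -0.036 and -0.026 m) or (horizontal distance between cap_2 and seat_2 below 0.005 m and z of cap_2 in the frame of seat_2 between -0.036 and -0.026 m) or (horizontal distance between cap_2 and seat_3 below 0.005 m and z of cap_2 in the frame of seat_3 between -0.036 and -0.026 m)) and angle between each of cap_1, cap_2's own z axis and vertical below 0.08 rad and linear speed of each of cap_1, cap_2 below 0.02 m/s and contact force between the fingers and cap_1 below 0.1 N and contact force between the fingers and cap_2 below 0.1 N); the robot touches nothing.
It fails at once if the lamp was moved by more than 30 mm (distance of lamp from where it was at the start of the episode above 0.03 m).
It fails at once if the multimeter was moved by more than 30 mm (distance of multimeter from where it was at the start of the episode above 0.03 m).
It fails at once if the screwdriver was moved by more than 30 mm (distance of screwdriver from where it was at the start of the episode above 0.03 m).
It also fails if it takes over 64 s, if anything falls off the work surface, if the arm or the gripper's body presses on something with over 40 N, if the wrist force passes 120 N, or if a joint passes its speed limit or range.

## Working session

There is one attempt and no reset: what is moved stays moved. The work goes in short steps, Python scripts to look and compute and a tool call to move; the robot and the scene stay as the last step left them, time stands still between calls to the robot, and variables do not carry over. Pictures are saved under pics/ and viewed, about 8 in all and at most 12, crops included, and the job is handed in when it is done.

Besides the shell and the picture viewer there is one more tool, called after "Request:" by a JSON object that holds its "name" and its "arguments". move_arm: Moves the arm, as the interface text tells. Its arguments: {"type":"object","properties":{"motion":{"type":"array"},"squeeze":{"type":"number"}},"required":["motion"]}

```bash
mkdir -p pics; cat > h.py <<'E'
import numpy as np, cv2
from station import arm
def cam(n):
    c=arm.get_calibration(n); K=np.array(c["K"])
    if n=="wrist":
        s=arm.sense(); T=np.eye(4); T[:3,:3]=s["ee_rot"]; T[:3,3]=s["position"]; T=T@np.array(c["hand_eye"])
        R,e=T[:3,:3],T[:3,3]
    else: R,e=np.array(c["rotation"]),np.array(c["eye"])
    p,d=arm.camera(n)
    v,u=np.mgrid[:400,:640]
    P=np.stack([(u-K[0,2])/K[0,0]*d,-(v-K[1,2])/K[1,1]*d,-d],-1)@R.T+e
    P[d==0]=np.nan
    return p,d,P
def save(p,n): cv2.imwrite("pics/"+n,np.ascontiguousarray(p[...,::-1]))
E
python3 - <<'E'
from h import *
print(arm.get_calibration("top")); print(arm.get_calibration("wrist"))
for n in("top","side"):
    p,d,P=cam(n); save(p,n+"0.png"); np.save(n+"0.npy",P)
    for q in ["cap_1","rack","lamp","multimeter","screwdriver"]:
        for r in arm.cut_out(q,n):
            m=r["pixels"]; X=P[m]; X=X[~np.isnan(X[:,0])]
            print(n,q,round(r["conf"],2),np.round(r["centre"]),p[m].mean(0).round(),np.nanpercentile(X,[5,50,95],axis=0).round(3).tolist() if len(X) else None)
print(arm.sense()["time"])
E
```

```text
{'K': array([[435.74023119,   0.        , 322.79155609],
       [  0.        , 435.74023119, 206.56487877],
       [  0.        ,   0.        ,   1.        ]]), 'eye': array([0.36091776, 0.02925774, 1.3688313 ]), 'rotation': array([[-0.00729391,  0.99225515, -0.12400206],
       [-0.99983594, -0.00518056,  0.01735676],
       [ 0.01657993,  0.12410832,  0.99213015]])}
{'K': array([[288.78381183,   0.        , 318.06044054],
       [  0.        , 288.78381183, 196.9949979 ],
       [  0.        ,   0.        ,   1.        ]]), 'hand_eye': array([[ 9.99999977e-01,  1.69246113e-04, -1.29843452e-04,
        -1.06272616e-03],
       [ 1.24580344e-04, -9.57463936e-01, -2.88552933e-01,
        -7.99944617e-02],
       [-1.73156885e-04,  2.88552910e-01, -9.57463936e-01,
        -1.89506518e-01],
       [ 0.00000000e+00,  0.00000000e+00,  0.00000000e+00,
         1.00000000e+00]])}
top cap_1 0.96 [415. 268.] [201. 139.  75.] [[0.311, -0.299, 0.018], [0.336, -0.266, 0.05], [0.362, -0.243, 0.082]]
top cap_1 0.76 [244. 254.] [ 98. 109. 172.] [[0.351, 0.212, 0.013], [0.377, 0.236, 0.05], [0.402, 
[... 1730 characters left out ...]
 rack 0.57 [284. 216.] [161. 126.  80.] [[0.556, -0.163, 0.007], [0.593, 0.05, 0.02], [0.667, 0.136, 0.023]]
side lamp 0.94 [223. 312.] [149. 129. 102.] [[0.648, 0.354, 0.008], [0.669, 0.386, 0.064], [0.701, 0.403, 0.137]]
side lamp 0.72 [286. 219.] [161. 127.  80.] [[0.556, -0.164, 0.007], [0.593, 0.051, 0.02], [0.669, 0.135, 0.023]]
side multimeter 0.89 [307. 132.] [37. 39. 28.] [[0.524, -0.406, 0.007], [0.592, -0.355, 0.033], [0.66, -0.337, 0.04]]
side screwdriver 0.97 [323. 350.] [146.  47.  40.] [[0.398, 0.384, 0.013], [0.435, 0.415, 0.022], [0.519, 0.478, 0.027]]
side screwdriver 0.64 [348. 151.] [65. 54. 47.] [[0.414, -0.264, 0.011], [0.438, -0.245, 0.048], [0.467, -0.229, 0.081]]
0.6
```

```bash
python3 - <<'E'
from h import *
import glob
p=cv2.imread("pics/top0.png"); cv2.imwrite("pics/top0c.png",cv2.resize(p[110:310,150:490],None,fx=2.3,fy=2.3,interpolation=cv2.INTER_CUBIC))
P=np.load("top0.npy")
def blob(c,r,z0,z1):
    m=(np.hypot(P[...,0]-c[0],P[...,1]-c[1])<r)&(P[...,2]>z0)&(P[...,2]<z1)
    X=P[m]; return X
for c in [(.442,-.25),(.474,.2)]:
    X=blob(c,.05,.073,.09); (cx,cy),(w,h),a=cv2.minAreaRect((X[:,:2]*1000).astype(np.float32)); print("tab",len(X),cx,cy,w,h,a,np.median(X[:,2]))
    X=blob(c,.06,.04,.056);(cx,cy),r=cv2.minEnclosingCircle((X[:,:2]*1000).astype(np.float32)); print(" drum",cx,cy,r)
m=(P[...,2]>.09)&(P[...,2]<.12)&(abs(P[...,0]-.61)<.1)&(abs(P[...,1]+.02)<.2)
n,l,s,ce=cv2.connectedComponentsWithStats(m.astype(np.uint8))
for i in range(1,n):
    if s[i,4]>20:
        X=P[l==i];(cx,cy),r=cv2.minEnclosingCircle((X[:,:2]*1000).astype(np.float32)); print(s[i,4],X.mean(0),cx,cy,r, (X[:,2]>.107).sum())
m=(P[...,2]>.01)&(P[...,2]<.027)&(abs(P[...,0]-.61)<.1)&(abs(P[...,1]+.02)<.21)
n,l,s,ce=cv2.connectedComponentsWithStats(m.astype(np.uint8)); i=1+s[1:,4].argmax()
print("rack",cv2.minAreaRect((P[l==i][:,:2]*1000).astype(np.float32)))
E
```

```text
tab 123 443.2292785644531 -256.97039794921875 24.432960510253906 43.346073150634766 77.70325469970703 0.08006923437079405
 drum 444.0514221191406 -258.2542724609375 32.93684005737305
tab 124 477.1766357421875 199.35345458984375 23.828006744384766 42.46547317504883 89.56600952148438 0.08009320162265421
 drum 476.39886474609375 199.6930694580078 32.01686096191406
247 [0.62807864 0.07641378 0.10259479] 629.3643188476562 76.55591583251953 26.73740005493164 53
296 [ 0.61335559 -0.02690939  0.10132375] 614.3668823242188 -28.090816497802734 29.568429946899414 38
204 [ 0.59831389 -0.13001681  0.10430092] 599.0697021484375 -131.07351684570312 24.095170974731445 78
rack ((615.051513671875, -27.596694946289062), (329.9376525878906, 92.56755828857422), 82.1279067993164)
```

View pics/top0c.png

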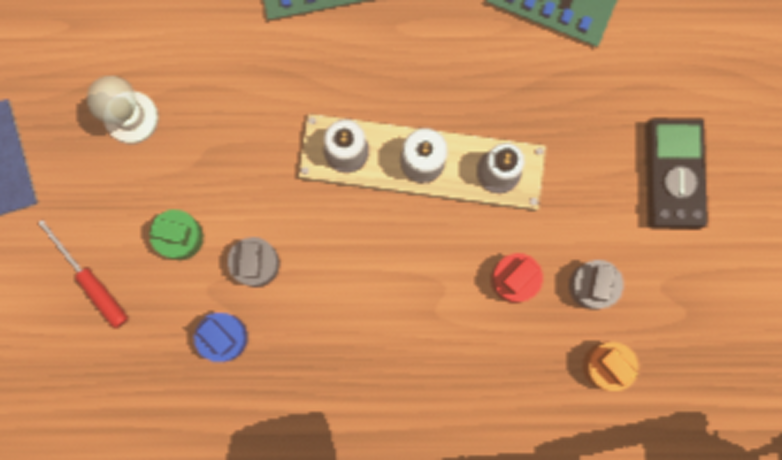

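```bash
python3 - <<'E'
from h import *
s=arm.sense(); print(s["time"],s["position"],s["ee_rot"],s["finger_gap"],s["force"])
E
```

```text
0.6 [ 0.17262976 -0.60068885  0.19571465] [[ 2.76193286e-01 -9.61102111e-01 -1.55715593e-05]
 [-9.61102111e-01 -2.76193285e-01 -5.11421521e-05]
 [ 4.48520703e-05  2.90909776e-05 -9.99999999e-01]] 0.08790796706395404 [0.25968438 0.00393919 0.07786846]
```

```bash
cat > plan.py <<'E'
import sys,numpy as np
from math import *
from station import arm
# plan.py grip n x y z yawdeg  [n x y z yaw ...] ; from measured pose or --from
def plan(g,segs,start=None):
    s=arm.sense(); R=s["ee_rot"]; p=np.array(s["position"]); yaw=atan2(R[1,0],R[0,0])
    out=[]
    for n,x,y,z,yd in segs:
        n=int(n); t=np.array([x,y,z]); dy=(radians(yd)-yaw+pi)%(2*pi)-pi; y0=yaw;p0=p.copy()
        for i in range(1,n+1):
            w=p0+(t-p0)*i/n-p; c,q=cos(yaw),sin(yaw)
            d=[round(c*w[0]+q*w[1],4),round(q*w[0]-c*w[1],4),round(-w[2],4)]
            a=round(-(y0+dy*i/n-yaw),3)
            p=p+np.array([c*d[0]+q*d[1],q*d[0]-c*d[1],-d[2]]); yaw-=a
            assert max(map(abs,d))<=.0625 and abs(a)<.188,(d,a)
            out+=d+[0,0,a,g]
    print(s["time"],p.round(4),degrees(yaw),len(out)//7); print([float(f"{v:g}") if v else 0 for v in out])
if __name__=="__main__":
    v=list(map(float,sys.argv[1:])); plan(v[0],np.array(v[1:]).reshape(-1,5))
E
python3 plan.py 1 11 .443 -.257 .20 -102.3
```

```text
0.6 [ 0.443 -0.257  0.2  ] -102.32827202185958 11
[-0.0232, -0.0323, -0.0004, 0, 0, 0.045, 1.0, -0.0247, -0.0311, -0.0004, 0, 0, 0.045, 1.0, -0.0261, -0.0301, -0.0004, 0, 0, 0.045, 1.0, -0.0273, -0.0288, -0.0004, 0, 0, 0.045, 1.0, -0.0287, -0.0276, -0.0003, 0, 0, 0.045, 1.0, -0.0298, -0.0262, -0.0004, 0, 0, 0.045, 1.0, -0.031, -0.0249, -0.0004, 0, 0, 0.045, 1.0, -0.0321, -0.0235, -0.0004, 0, 0, 0.045, 1.0, -0.0331, -0.022, -0.0004, 0, 0, 0.045, 1.0, -0.0341, -0.0205, -0.0004, 0, 0, 0.045, 1.0, -0.0349, -0.0189, -0.0004, 0, 0, 0.045, 1.0]
```

Request:
{"name": "move_arm", "arguments": {"motion": [-0.023,-0.032,0,0,0,0.045,1,-0.025,-0.031,0,0,0,0.045,1,-0.026,-0.03,0,0,0,0.045,1,-0.027,-0.029,0,0,0,0.045,1,-0.029,-0.028,0,0,0,0.045,1,-0.03,-0.026,0,0,0,0.045,1,-0.031,-0.025,0,0,0,0.045,1,-0.032,-0.023,0,0,0,0.045,1,-0.033,-0.022,0,0,0,0.045,1,-0.034,-0.021,0,0,0,0.045,1,-0.035,-0.019,0,0,0,0.045,1,0,0,0,0,0,0,0.6,0,0,0,0,0,0,0.6]}}

```text
time: 2.22
position: [0.4428, -0.2574, 0.1957]
ee_rot: [[-0.212, -0.977, -0.0], [-0.977, 0.212, -0.0], [0.0, 0.0, -1.0]]
force: [-0.3, -1.1, -0.8]
finger_gap: 0.0715
```

```bash
cat > tab.py <<'E'
from h import *
import sys
c=list(map(float,sys.argv[1:3]))
p,d,P=cam("wrist")
X=P[(np.hypot(P[...,0]-c[0],P[...,1]-c[1])<.05)&(P[...,2]>.07)&(P[...,2]<.09)]
(cx,cy),(w,h),a=cv2.minAreaRect((X[:,:2]*1000).astype(np.float32)); print("tab",len(X),cx,cy,w,h,a,np.median(X[:,2]))
m=(np.hypot(P[...,0]-c[0],P[...,1]-c[1])<.06)&(P[...,2]>.044)&(P[...,2]<.055)
X=P[m];(cx,cy),r=cv2.minEnclosingCircle((X[:,:2]*1000).astype(np.float32)); print("drum",cx,cy,r)
s=arm.sense(); print(s["time"],s["position"],s["finger_gap"],s["force"])
save(p,sys.argv[3])
E
python3 tab.py .443 -.257 w1.png; python3 plan.py .6 6 .443 -.257 .054 -102.3
```

```text
tab 876 443.3814392089844 -259.13677978515625 23.202491760253906 44.212425231933594 77.29344940185547 0.08013169714292745
drum 443.37109375 -258.90167236328125 31.966167449951172
2.275 [ 0.44263517 -0.25772963  0.19567404] 0.06718891480000358 [-0.25118621  0.24373644 -0.17612951]
2.275 [ 0.443 -0.257  0.054] -102.32723108313621 6
[-0.0001, 0, 0.0236, 0, 0, 0, 0.6, -0.0002, -0.0001, 0.0236, 0, 0, 0, 0.6, -0.0001, 0, 0.0236, 0, 0, 0, 0.6, -0.0001, 0, 0.0236, 0, 0, 0, 0.6, -0.0002, -0.0001, 0.0237, 0, 0, 0, 0.6, -0.0001, 0, 0.0236, 0, 0, 0, 0.6]
```

Request:
{"name": "move_arm", "arguments": {"motion": [0.001,-0.001,0.03,0,0,0,0.6,0,0,0.04,0,0,0,0.6,0,0,0.04,0,0,0,0.6,0,0,0.03,0,0,0,0.6,0,0,0,0,0,0,0,0,0,0,0,0,0,0,0,0,0,0,0,0,0,0,0,0,0,0,0,0,0,0,0,0,0,0,0], "squeeze": 35}}

```text
time: 3.4
position: [0.4442, -0.2585, 0.0563]
ee_rot: [[-0.213, -0.977, 0.001], [-0.977, 0.213, -0.001], [0.0, -0.001, -1.0]]
force: [-0.8, 0.4, -0.3]
finger_gap: 0.0064
```

```bash
python3 tab.py .443 -.258 w2.png
```

```text
tab 1427 443.3145446777344 -258.2685546875 25.172405242919922 44.45206069946289 77.51386260986328 0.08011837331447677
drum 442.8619079589844 -258.7343444824219 32.22541046142578
3.45 [ 0.44413011 -0.25843179  0.05613463] 0.0022685750457865283 [-0.35165373 -0.34787681 -0.62549131]
```

View pics/w2.png

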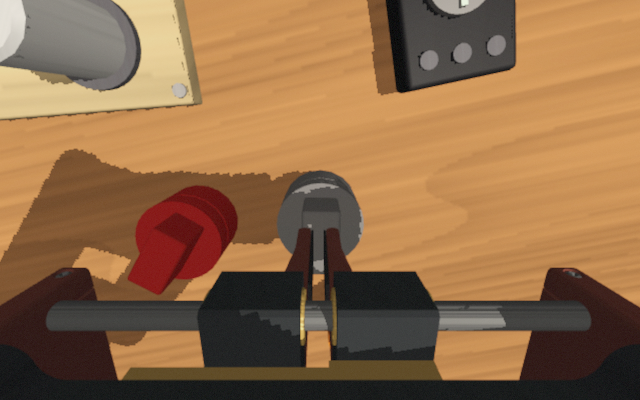

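```bash
python3 - <<'E'
from h import *
p=cv2.imread("pics/w2.png"); p=cv2.convertScaleAbs(p[160:310,250:400],alpha=1.6)
cv2.imwrite("pics/w2c.png",cv2.resize(p,None,fx=4,fy=4,interpolation=cv2.INTER_CUBIC))
s=arm.sense(); print(s["time"],s["finger_gap"])
E
```

```text
3.45 0.0022685750457865283
```

View pics/w2c.png

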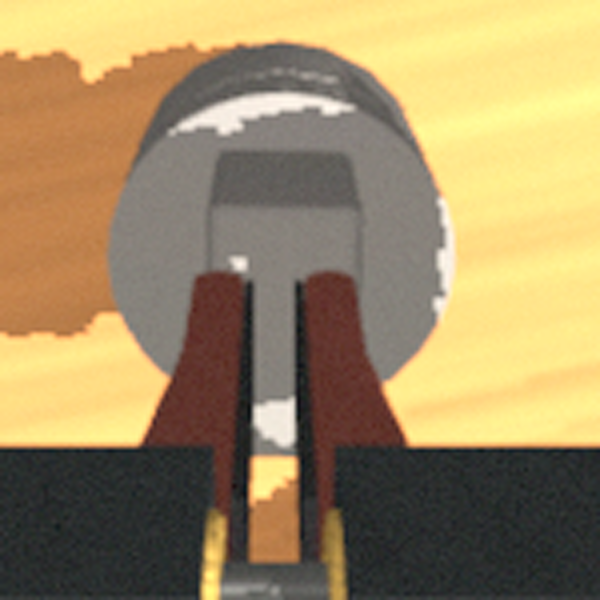

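```bash
python3 - <<'E'
from h import *
p,d,P=cam("wrist"); np.set_printoptions(precision=3,suppress=True,linewidth=150)
for v in (205,215,222,228,232,240,250,260,270): print(v,[(u,float(d[v,u].round(4)),P[v,u].round(3).tolist()) for u in (304,309,318,332,336)])
s=arm.sense(); print(s["time"],s["finger_gap"],s["position"],s["joint_torque"])
c,_,_=cam("side"); save(c[100:250,220:420].repeat(4,0).repeat(4,1),"s2.png")
E
```

```text
205 [(304, 0.18700000643730164, [0.466, -0.253, 0.068]), (309, 0.18549999594688416, [0.466, -0.256, 0.07]), (318, 0.18619999289512634, [0.465, -0.262, 0.069]), (332, 0.18619999289512634, [0.463, -0.271, 0.069]), (336, 0.1875, [0.462, -0.273, 0.068])]
215 [(304, 0.17659999430179596, [0.464, -0.253, 0.08]), (309, 0.17550000548362732, [0.463, -0.256, 0.081]), (318, 0.17560000717639923, [0.462, -0.261, 0.081]), (332, 0.17560000717639923, [0.46, -0.269, 0.081]), (336, 0.17579999566078186, [0.46, -0.272, 0.081])]
222 [(304, 0.17669999599456787, [0.46, -0.252, 0.081]), (309, 0.17679999768733978, [0.459, -0.255, 0.081]), (318, 0.17679999768733978, [0.458, -0.26, 0.081]), (332, 0.17730000615119934, [0.456, -0.269, 0.08]), (336, 0.17739999294281006, [0.455, -0.271, 0.08])]
228 [(304, 0.17389999330043793, [0.457, -0.251, 0.085]), (309, 0.17329999804496765, [0.457, -0.254, 0.085]), (318, 0.17749999463558197, [0.454, -0.259, 0.081]), (332, 0.1736000031232834, [0.454, -0.268, 0.085]), (336, 0.17839999496936798, [0.451, -0.27, 0.08])]
232 [(304, 0.16850000619888306, [0.457, -0.252, 0.09]), (309, 0.
[... 646 characters left out ...]
454, -0.267, 0.113]), (336, 0.14669999480247498, [0.453, -0.269, 0.113])]
260 [(304, 0.13699999451637268, [0.457, -0.253, 0.123]), (309, 0.13680000603199005, [0.456, -0.256, 0.123]), (318, 0.18529999256134033, [0.432, -0.255, 0.08]), (332, 0.13680000603199005, [0.454, -0.266, 0.123]), (336, 0.13680000603199005, [0.454, -0.268, 0.123])]
270 [(304, 0.12710000574588776, [0.457, -0.254, 0.133]), (309, 0.12710000574588776, [0.457, -0.256, 0.133]), (318, 0.18690000474452972, [0.425, -0.253, 0.08]), (332, 0.12780000269412994, [0.454, -0.266, 0.133]), (336, 0.12790000438690186, [0.454, -0.268, 0.133])]
3.5 0.0008230784931483943 [ 0.444 -0.258  0.056] [ -0.025 -48.208 -17.845   0.024  -0.066  -0.   ]
```

View pics/s2.png

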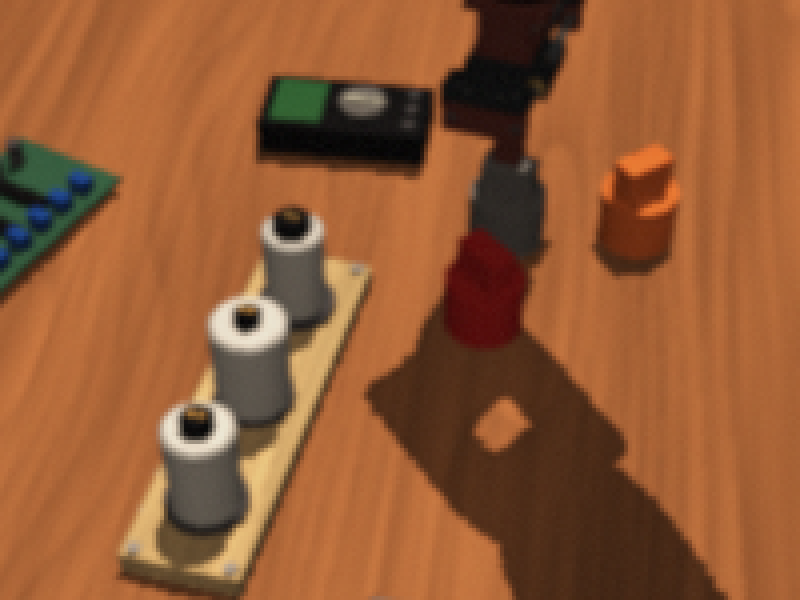

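Request:
{"name": "move_arm", "arguments": {"motion": [0,0,-0.03,0,0,0,0.6,0,0,0,0,0,0,0.6,0,0,0,0,0,0,0.6,0,0,0,0,0,0,0.6,0,0,0,0,0,0,0.6]}}

```text
time: 4.18
position: [0.4435, -0.2581, 0.085]
ee_rot: [[-0.214, -0.977, -0.001], [-0.977, 0.214, 0.001], [-0.0, 0.001, -1.0]]
force: [-0.5, -0.4, 0.0]
finger_gap: 0.0467
```

```bash
python3 - <<'E'
from h import *
p,d,P=cam("wrist"); save(p[130:400,120:520].repeat(2,0).repeat(2,1)[:540],"w3.png")
s=arm.sense(); T=np.array(s["ee_rot"]); pt=(P-s["position"])@T   # tool coords
m=(abs(pt[...,1])<.03)&(abs(pt[...,0])<.06)&(pt[...,2]<-.005)&(pt[...,2]>-.09)&(P[...,2]>.086)
for sg in(-1,1):
    X=pt[m&(np.sign(pt[...,0])==sg)]; print(len(X),np.percentile(X[:,2],[90,99,100]).round(4),X[X[:,2]>np.percentile(X[:,2],95)].mean(0).round(4))
print(s["time"],s["finger_gap"],s["position"])
E
```

```text
2004 [-0.0386 -0.0286 -0.0253] [-0.0269 -0.0068 -0.0305]
2009 [-0.0386 -0.0285 -0.0263] [ 0.025  -0.0067 -0.0303]
4.225 0.05030725605012883 [ 0.44356994 -0.25816623  0.08514576]
```

View pics/w3.png

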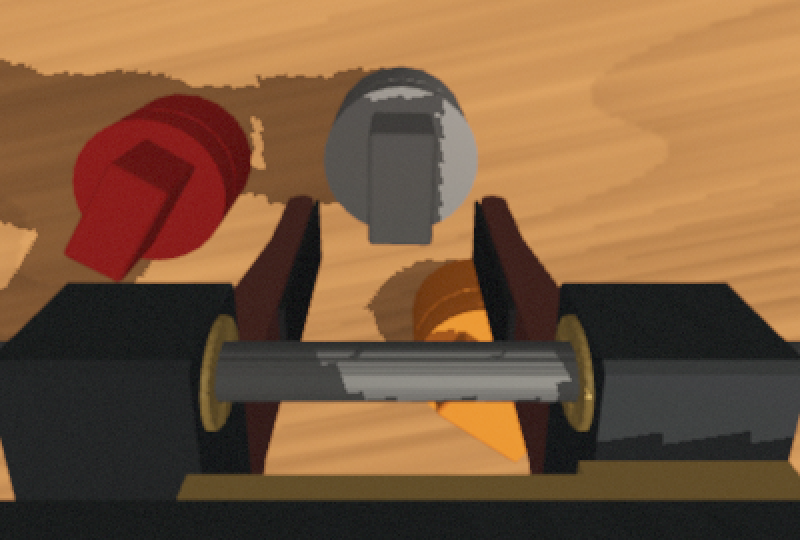

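Request:
{"name": "move_arm", "arguments": {"motion": [0,0,0.02,0,0,0,0.6,0,0,0.02,0,0,0,0.6,0,0,0.014,0,0,0,0.6,0,0,0,0,0,0,0.6]}}

```text
time: 4.72
position: [0.4431, -0.2579, 0.0306]
ee_rot: [[-0.214, -0.977, -0.002], [-0.977, 0.214, 0.001], [-0.001, 0.002, -1.0]]
force: [0.6, 0.4, 0.3]
finger_gap: 0.0528
```

Request:
{"name": "move_arm", "arguments": {"motion": [0,0,0,0,0,0,0,0,0,0,0,0,0,0,0,0,0,0,0,0,0,0,0,0,0,0,0,0]}}

```text
time: 5.22
position: [0.4442, -0.2586, 0.0321]
ee_rot: [[-0.213, -0.977, 0.001], [-0.977, 0.213, -0.001], [0.0, -0.001, -1.0]]
force: [-0.0, -0.5, 1.7]
finger_gap: 0.0238
```

```bash
python3 plan.py 0 4 .443 -.258 .19 -102.3 5 .53 -.18 .19 -98
```

```text
5.225 [ 0.53 -0.18  0.19] -97.97299300310411 9
[-0.0001, 0.0003, -0.0395, 0, 0, 0, 0, -0.0001, 0.0003, -0.0395, 0, 0, 0, 0, 0, 0.0004, -0.0395, 0, 0, 0, 0, -0.0001, 0.0003, -0.0394, 0, 0, 0, 0, -0.019, -0.0137, 0, 0, 0, -0.015, 0, -0.0187, -0.0139, 0, 0, 0, -0.015, 0, -0.0186, -0.0143, 0, 0, 0, -0.015, 0, -0.0183, -0.0145, 0, 0, 0, -0.015, 0, -0.0181, -0.0147, 0, 0, 0, -0.016, 0]
```

Request:
{"name": "move_arm", "arguments": {"motion": [0,0,-0.03,0,0,0,0,0,0,-0.045,0,0,0,0,0,0,-0.045,0,0,0,0,0,0,-0.038,0,0,0,0,-0.019,-0.014,0,0,0,-0.015,0,-0.019,-0.014,0,0,0,-0.015,0,-0.019,-0.014,0,0,0,-0.015,0,-0.018,-0.014,0,0,0,-0.015,0,-0.018,-0.015,0,0,0,-0.016,0,0,0,0,0,0,0,0]}}

```text
time: 6.48
position: [0.5318, -0.179, 0.1895]
ee_rot: [[-0.137, -0.991, 0.0], [-0.991, 0.137, 0.0], [-0.0, -0.0, -1.0]]
force: [0.9, 1.2, -1.0]
finger_gap: 0.0239
```

```bash
cat > seats.py <<'E'
from h import *
import sys
from scipy.optimize import least_squares
p,d,P=cam("wrist"); save(p,sys.argv[1])
S=[(.629,.0765),(.6145,-.028),(.5995,-.131)]; r0=[26.5,29,24]
s=arm.sense(); pt=(P-s["position"])@np.array(s["ee_rot"]); far=np.hypot(pt[...,0],pt[...,1])>.042
for k,c in enumerate(S):
    D=np.hypot(P[...,0]-c[0],P[...,1]-c[1])<.04
    for nm,z0,z1 in (("can",.095,.104),("boss",.108,.116)):
        m=D&(P[...,2]>z0)&(P[...,2]<z1)
        X=(P[m][:,:2]*1000).astype(np.float32)
        if len(X)<30: continue
        (cx,cy),r=cv2.minEnclosingCircle(X); print(k+1,nm,len(X),round(cx,1),round(cy,1),round(r,1),np.median(P[m][:,2]).round(4))
# held cap / tab
m=(abs(pt[...,0])<.05)&(abs(pt[...,1])<.05)&(pt[...,2]>-.06)&(pt[...,2]<.04)
print(s["time"],s["position"].round(4) if hasattr(s["position"],"round") else s["position"],s["finger_gap"],s["force"])
E
python3 seats.py w4.png
```

```text
1 can 1812 629.6 75.0 27.5 0.1001
1 boss 618 628.2 74.7 13.6 0.112
2 can 2540 614.3 -28.3 29.3 0.1001
2 boss 388 614.4 -28.9 10.0 0.1117
3 can 1141 599.7 -132.2 24.0 0.0999
3 boss 839 599.9 -132.2 14.9 0.1121
6.525 [ 0.5309 -0.1795  0.1894] 0.023787945489082 [-0.33086767 -0.38387478 -1.46785263]
```

View pics/w4.png

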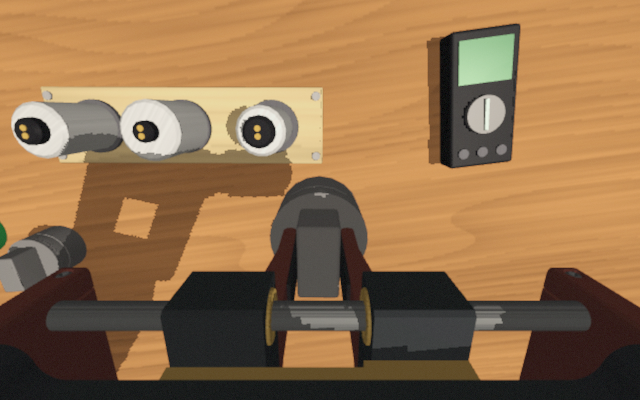

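```bash
python3 plan.py 0 4 .6005 -.132 .165 -98 ; python3 plan.py 0 7 .6295 .076 .19 -98
```

```text
6.525 [ 0.6005 -0.132   0.165 ] -98.01744128867088 4
[-0.0142, -0.0156, 0.0061, 0, 0, 0, 0, -0.0141, -0.0156, 0.0061, 0, 0, 0.001, 0, -0.0142, -0.0156, 0.0061, 0, 0, 0, 0, -0.0141, -0.0155, 0.0061, 0, 0, 0.001, 0]
6.525 [0.6295 0.076  0.19  ] -98.01744128867088 7
[-0.0381, -0.0089, -0.0001, 0, 0, 0, 0, -0.0381, -0.009, -0.0001, 0, 0, 0, 0, -0.0381, -0.0089, 0, 0, 0, 0.001, 0, -0.0381, -0.0089, -0.0001, 0, 0, 0, 0, -0.0381, -0.0089, -0.0001, 0, 0, 0, 0, -0.0381, -0.0088, -0.0001, 0, 0, 0, 0, -0.0381, -0.0089, -0.0001, 0, 0, 0.001, 0]
```

Request:
{"name": "move_arm", "arguments": {"motion": [-0.014,-0.016,0,0,0,0,0,-0.014,-0.016,0.008,0,0,0,0,-0.014,-0.015,0.008,0,0,0,0,-0.014,-0.015,0.008,0,0,0,0,0,0,0,0,0,0,0,0,0,0,0,0,0,0]}}

```text
time: 7.28
position: [0.5997, -0.133, 0.1653]
ee_rot: [[-0.138, -0.99, -0.001], [-0.99, 0.138, 0.0], [0.0, 0.001, -1.0]]
force: [-0.6, -0.4, -1.2]
finger_gap: 0.0236
```

```bash
python3 - <<'E'
from h import *
p,d,P=cam("wrist"); s=arm.sense()
X=P[(np.hypot(P[...,0]-.6,P[...,1]+.132)<.05)&(abs(P[...,2]-s["position"][2]-.048)<.006)]
print(cv2.minAreaRect((X[:,:2]*1000).astype(np.float32)),np.median(X[:,2]),len(X),s["position"],s["force"])
t,d,P=cam("top")
for z0,z1 in((.205,.225),(.173,.19)):
  X=P[(np.hypot(P[...,0]-.6,P[...,1]+.132)<.04)&(P[...,2]>z0)&(P[...,2]<z1)]
  if len(X):print(X.mean(0),len(X),cv2.minEnclosingCircle((X[:,:2]*1000).astype(np.float32)))
E
```

```text
((599.115234375, -131.7687530517578), (42.05125045776367, 44.571372985839844), 81.23074340820312) 0.21368820407020503 3580 [ 0.59969772 -0.13326655  0.16562729] [ 0.34945423 -0.37050877 -1.0830521 ]
```

Request:
{"name": "move_arm", "arguments": {"motion": [-0.001,-0.0005,0.015,0,0,0,0,0,0,0.012,0,0,0,0,0,0,0.006,0,0,0,0,0,0,0,0,0,0,0]}}

```text
time: 7.88
position: [0.6001, -0.1322, 0.1318]
ee_rot: [[-0.139, -0.99, -0.001], [-0.99, 0.139, 0.0], [-0.0, 0.002, -1.0]]
force: [0.5, -0.2, -0.9]
finger_gap: 0.0242
```

Request:
{"name": "move_arm", "arguments": {"motion": [0,0,0.005,0,0,0,0,0,0,0.005,0,0,0,0,0,0,0,0,0,0,0]}}

```text
time: 8.25
position: [0.6004, -0.1322, 0.1223]
ee_rot: [[-0.139, -0.99, -0.001], [-0.99, 0.139, 0.0], [-0.0, 0.001, -1.0]]
force: [-0.3, -0.2, -1.2]
finger_gap: 0.0241
```

Request:
{"name": "move_arm", "arguments": {"motion": [0,0,0.004,0,0,0,0,0,0,0.004,0,0,0,0,0,0,0,0,0,0,0]}}

```text
time: 8.62
position: [0.6004, -0.1321, 0.1142]
ee_rot: [[-0.139, -0.99, -0.001], [-0.99, 0.139, 0.0], [-0.0, 0.001, -1.0]]
force: [-0.2, -0.5, -0.5]
finger_gap: 0.0237
```

Request:
{"name": "move_arm", "arguments": {"motion": [0,0,0.003,0,0,0,0,0,0,0,0,0,0,0]}}

```text
time: 8.88
position: [0.6008, -0.1324, 0.1118]
ee_rot: [[-0.139, -0.99, 0.0], [-0.99, 0.139, -0.0], [0.0, -0.0, -1.0]]
force: [-0.1, -0.7, 0.1]
finger_gap: 0.0238
```

Request:
{"name": "move_arm", "arguments": {"motion": [0,0,0.004,0,0,0,0,0,0,0,0,0,0,0]}}

```text
time: 9.12
position: [0.6023, -0.1328, 0.1108]
ee_rot: [[-0.139, -0.99, 0.004], [-0.99, 0.139, -0.001], [0.001, -0.004, -1.0]]
force: [-3.9, -0.0, 19.3]
finger_gap: 0.0237
```

Request:
{"name": "move_arm", "arguments": {"motion": [0,0,0.003,0,0,0,0,0,0,0,0,0,0,0]}}

```text
time: 9.38
position: [0.6038, -0.1331, 0.1101]
ee_rot: [[-0.139, -0.99, 0.007], [-0.99, 0.139, -0.002], [0.001, -0.007, -1.0]]
force: [-7.2, 1.3, 32.6]
finger_gap: 0.0241
```

```bash
cat > held.py <<'E'
from h import *
import sys
x,y=map(float,sys.argv[1:3])
for n in("top","side"):
    p,d,P=cam(n); Q=P[np.hypot(P[...,0]-x,P[...,1]-y)<.036]
    h,e=np.histogram(Q[:,2],np.arange(.06,.2,.003)); print(n,[(round(a,3),int(b)) for a,b in zip(e,h) if b>3])
    if len(sys.argv)>3 and n=="side": save(p[130:280,200:400].repeat(4,0).repeat(4,1),sys.argv[3])
s=arm.sense(); print(s["time"],s["position"],s["force"],s["finger_gap"])
E
python3 held.py .6 -.132 s5.png
```

```text
top []
side [(np.float64(0.06), 10), (np.float64(0.063), 11), (np.float64(0.066), 8), (np.float64(0.069), 10), (np.float64(0.078), 11), (np.float64(0.081), 10), (np.float64(0.084), 16), (np.float64(0.087), 11), (np.float64(0.09), 19), (np.float64(0.093), 10), (np.float64(0.096), 15), (np.float64(0.099), 16), (np.float64(0.102), 15), (np.float64(0.105), 17), (np.float64(0.108), 19), (np.float64(0.111), 19), (np.float64(0.114), 12), (np.float64(0.117), 19), (np.float64(0.12), 19), (np.float64(0.123), 35), (np.float64(0.126), 63), (np.float64(0.129), 33), (np.float64(0.132), 11), (np.float64(0.138), 9), (np.float64(0.141), 14), (np.float64(0.144), 11), (np.float64(0.147), 14), (np.float64(0.15), 12), (np.float64(0.153), 15), (np.float64(0.156), 24), (np.float64(0.159), 31), (np.float64(0.162), 9), (np.float64(0.165), 7), (np.float64(0.168), 4)]
9.475 [ 0.60377197 -0.13313322  0.11007789] [-7.12543369  0.62373072 32.98336272] 0.02376294515957288
```

View pics/s5.png

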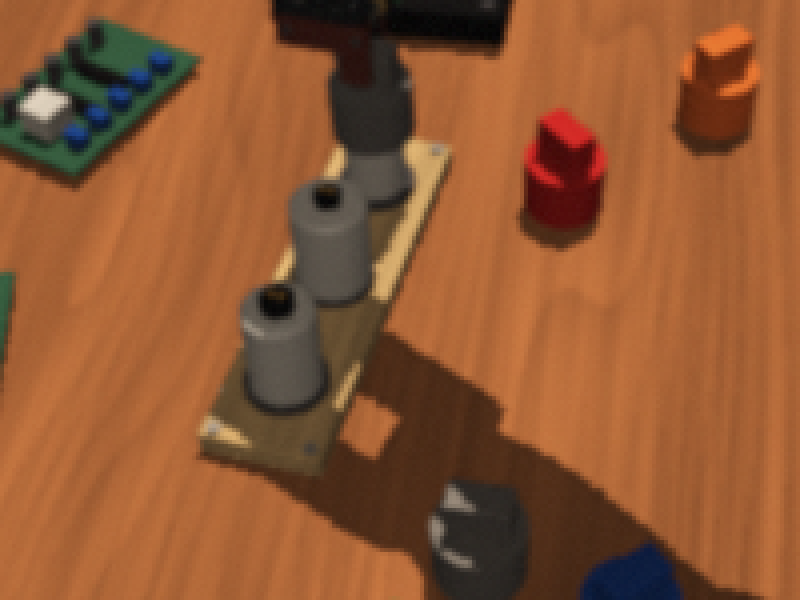

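Request:
{"name": "move_arm", "arguments": {"motion": [0,0,-0.02,0,0,0,0,0,0,-0.03,0,0,0,0,0,0,-0.035,0,0,0,0,0,0,0,0,0,0,0]}}

```text
time: 9.98
position: [0.6025, -0.1326, 0.1924]
ee_rot: [[-0.139, -0.99, 0.005], [-0.99, 0.139, -0.001], [0.0, -0.005, -1.0]]
force: [0.4, 0.1, -2.0]
finger_gap: 0.0239
```

```bash
cat > hp.py <<'E'
from h import *
p,d,P=cam("wrist"); s=arm.sense(); q=(P-s["position"])@np.array(s["ee_rot"])
m=(abs(q[...,0])<.008)&(abs(q[...,1])<.04)&(q[...,2]<-.035)&(q[...,2]>-.056)
X=q[m]; t=np.median(X[:,2]); X=X[abs(X[:,2]-t)<.003]; print("tab top tool z",t,"y range",np.percentile(X[:,1],[1,99]),np.polyfit(X[:,1],X[:,2],1),len(X))
m=(abs(q[...,0])<.04)&(abs(q[...,1])<.04)&(abs(q[...,2]-t-.032)<.004); X=q[m]; 
print("drum top",np.median(X[:,2]),cv2.minEnclosingCircle((X[:,:2]*1000).astype(np.float32)),np.percentile(X[:,0],[1,99]),X[:,1].min())
print(s["time"],s["position"],s["force"])
E
python3 hp.py; python3 plan.py 0 6 .629 .0755 .185 -98
```

```text
tab top tool z -0.051339409589667484 y range [-0.02119054  0.0212563 ] [-0.04094603 -0.05142728] 2141
drum top -0.018835852718637875 ((-0.7464004158973694, 1.5763981342315674), 32.01835250854492) [-0.03172789  0.03012222] -0.03029410712868267
10.025 [ 0.60113275 -0.13230959  0.19043717] [-0.49945007  0.41466354 -1.56307016]
10.025 [0.629  0.0755 0.185 ] -97.97424615256553 6
[-0.0349, 0.0002, 0.0009, 0, 0, 0, 0, -0.035, 0.0002, 0.0009, 0, 0, 0, 0, -0.0349, 0.0002, 0.0009, 0, 0, 0, 0, -0.035, 0.0002, 0.0009, 0, 0, 0, 0, -0.0349, 0.0002, 0.0009, 0, 0, 0, 0, -0.035, 0.0002, 0.0009, 0, 0, 0, 0]
```

Request:
{"name": "move_arm", "arguments": {"motion": [-0.035,0,0,0,0,0,0,-0.035,0,0,0,0,0,0,-0.035,0,0,0,0,0,0,-0.035,0,0,0,0,0,0,-0.035,0,0,0,0,0,0,-0.035,0,0,0,0,0,0,0,0,0.02,0,0,0,0,0,0,0,0,0,0,0,0,0,0,0,0,0,0]}}

```text
time: 11.15
position: [0.6291, 0.0747, 0.1687]
ee_rot: [[-0.14, -0.99, -0.002], [-0.99, 0.14, -0.0], [0.001, 0.002, -1.0]]
force: [-0.3, -0.4, -1.2]
finger_gap: 0.024
```

```bash
python3 hp.py; python3 seats.py w6.png; python3 plan.py 0 1 .6286 .0755 .165 -98
```

```text
tab top tool z -0.0486138437314709 y range [-0.01948352  0.02294122] [-0.04670243 -0.04865371] 2137
drum top -0.016129623823664403 ((-0.8235395550727844, 3.2823777198791504), 31.946542739868164) [-0.03170462  0.03018485] -0.02866214317491336
11.2 [0.62963775 0.07473659 0.16937898] [ 0.15142725  0.57200424 -2.06616385]
1 can 401 637.7 74.8 24.4 0.0996
2 can 2409 614.4 -27.9 29.4 0.1
2 boss 357 614.8 -28.0 10.0 0.1117
3 can 1071 599.8 -131.6 24.3 0.0998
3 boss 819 600.2 -131.5 15.2 0.1119
11.25 [0.6299 0.0748 0.1698] 0.0243302898032991 [ 0.06367865 -0.31207662 -0.90546398]
11.25 [0.6286 0.0755 0.165 ] -97.98585519027411 1
[-0.0005, 0.0014, 0.0048, 0, 0, -0.001, 0]
```

Request:
{"name": "move_arm", "arguments": {"motion": [-0.001,0,0.015,0,0,0,0,0,0,0.015,0,0,0,0,0,0,0.008,0,0,0,0,0,0,0.006,0,0,0,0,0,0,0,0,0,0,0]}}

```text
time: 11.88
position: [0.632, 0.0761, 0.1261]
ee_rot: [[-0.138, -0.99, 0.005], [-0.99, 0.138, -0.001], [0.0, -0.005, -1.0]]
force: [5.7, -2.4, 0.4]
finger_gap: 0.0238
```

Request:
{"name": "move_arm", "arguments": {"motion": [0,0,0.004,0,0,0,0,0,0,0.004,0,0,0,0,0,0,0,0,0,0,0]}}

```text
time: 12.25
position: [0.6319, 0.0759, 0.1178]
ee_rot: [[-0.138, -0.99, 0.004], [-0.99, 0.138, -0.001], [0.001, -0.004, -1.0]]
force: [5.5, -3.3, -1.8]
finger_gap: 0.0243
```

Request:
{"name": "move_arm", "arguments": {"motion": [0.001,-0.002,0.004,0,0,0,0,0,0,0.004,0,0,0,0,0,0,0,0,0,0,0]}}

```text
time: 12.62
position: [0.632, 0.0755, 0.109]
ee_rot: [[-0.139, -0.99, 0.0], [-0.99, 0.139, -0.0], [-0.0, -0.0, -1.0]]
force: [4.1, -0.1, -3.9]
finger_gap: 0.0237
```

Request:
{"name": "move_arm", "arguments": {"motion": [0,0,0.004,0,0,0,0,0,0,0,0,0,0,0]}}

```text
time: 12.88
position: [0.632, 0.0755, 0.1054]
ee_rot: [[-0.139, -0.99, 0.001], [-0.99, 0.139, 0.0], [-0.0, -0.0, -1.0]]
force: [4.3, -0.3, -4.0]
finger_gap: 0.0237
```

Request:
{"name": "move_arm", "arguments": {"motion": [0,-0.001,0.004,0,0,0,0,0,0,0.003,0,0,0,0,0,0,0,0,0,0,0]}}

```text
time: 13.25
position: [0.6324, 0.0754, 0.1013]
ee_rot: [[-0.139, -0.99, -0.0], [-0.99, 0.139, 0.0], [-0.0, 0.001, -1.0]]
force: [-8.3, -1.4, 21.2]
finger_gap: 0.024
```

Request:
{"name": "move_arm", "arguments": {"motion": [0,0,0.003,0,0,0,0,0,0,0,0,0,0,0]}}

```text
time: 13.5
position: [0.6328, 0.0754, 0.1009]
ee_rot: [[-0.139, -0.99, 0.001], [-0.99, 0.139, 0.0], [-0.0, -0.001, -1.0]]
force: [-13.9, -2.2, 38.6]
finger_gap: 0.0238
```

Request:
{"name": "move_arm", "arguments": {"motion": [0,0,-0.004,0,0,0,0,0,0,0,0,0,0,0.6,0,0,0,0,0,0,0.6,0,0,0,0,0,0,0.6,0,0,0,0,0,0,0.6,0,0,-0.03,0,0,0,0.6,0,0,-0.04,0,0,0,0.6,0,0,-0.04,0,0,0,0.6,0,0,0,0,0,0,0.6]}}

```text
time: 14.62
position: [0.635, 0.0756, 0.2132]
ee_rot: [[-0.139, -0.99, 0.006], [-0.99, 0.139, 0.001], [-0.002, -0.006, -1.0]]
force: [-0.2, 0.1, -0.2]
finger_gap: 0.0526
```

```bash
cat > home.py <<'E'
from h import *
import sys
x,y=map(float,sys.argv[1:3])
p,d,P=cam("wrist"); s=arm.sense(); D=np.hypot(P[...,0]-x,P[...,1]-y)
X=P[(D<.035)&(P[...,2]>.142)&(P[...,2]<.158)]
print("tab",np.median(X[:,2]),cv2.minAreaRect((X[:,:2]*1000).astype(np.float32)),len(X))
A=np.c_[X[:,:2]-X[:,:2].mean(0),np.ones(len(X))]; print("tilt",np.linalg.lstsq(A,X[:,2],rcond=None)[0])
X=P[(D<.045)&(P[...,2]>.11)&(P[...,2]<.126)]; print("drum",np.median(X[:,2]),cv2.minEnclosingCircle((X[:,:2]*1000).astype(np.float32)),len(X))
print(s["time"],s["position"],s["force"],s["finger_gap"])
E
python3 home.py .6286 .0755; python3 plan.py .6 12 .478 .199 .18 -90
```

```text
tab 0.1501613655210757 ((629.4706420898438, 76.21737670898438), (23.405670166015625, 43.446434020996094), 81.44847106933594) 1182
tilt [-0.01702565  0.00991506  0.15003358]
drum 0.1181872410031139 ((629.0072021484375, 76.5171127319336), 32.217166900634766) 1746
14.675 [0.63354787 0.07542709 0.21099493] [-0.60229879  0.06159985  0.17580759] 0.05236287280226911
14.675 [0.478 0.199 0.18 ] -90.01316815188609 12
[-0.0084, 0.0143, 0.0026, 0, 0, -0.012, 0.6, -0.0086, 0.0141, 0.0026, 0, 0, -0.011, 0.6, -0.0087, 0.0141, 0.0025, 0, 0, -0.012, 0.6, -0.0089, 0.014, 0.0026, 0, 0, -0.011, 0.6, -0.009, 0.0138, 0.0026, 0, 0, -0.012, 0.6, -0.0092, 0.0138, 0.0026, 0, 0, -0.012, 0.6, -0.0094, 0.0136, 0.0026, 0, 0, -0.011, 0.6, -0.0095, 0.0136, 0.0026, 0, 0, -0.012, 0.6, -0.0097, 0.0134, 0.0025, 0, 0, -0.011, 0.6, -0.0099, 0.0133, 0.0026, 0, 0, -0.012, 0.6, -0.01, 0.0132, 0.0026, 0, 0, -0.012, 0.6, -0.0101, 0.0131, 0.0026, 0, 0, -0.011, 0.6]
```

Request:
{"name": "move_arm", "arguments": {"motion": [-0.016,0.024,0,0,0,-0.02,0.6,-0.016,0.024,0,0,0,-0.02,0.6,-0.016,0.024,0,0,0,-0.02,0.6,-0.016,0.023,0.01,0,0,-0.02,0.6,-0.016,0.023,0.01,0,0,-0.02,0.6,-0.016,0.023,0.01,0,0,-0.02,0.6,-0.016,0.023,0,0,0,-0.02,0.6,0,0,0,0,0,0,0.6]}}

```text
time: 15.68
position: [0.476, 0.2002, 0.1781]
ee_rot: [[0.003, -1.0, -0.003], [-1.0, -0.003, -0.001], [0.001, 0.003, -1.0]]
force: [0.8, -0.0, -0.5]
finger_gap: 0.0528
```

```bash
python3 tab.py .477 .1995 w7.png; python3 plan.py .6 4 .477 .1995 .031 -90
```

```text
tab 971 476.1611633300781 199.41275024414062 23.939945220947266 44.26191329956055 86.77769470214844 0.08007338076477333
drum 476.1131286621094 199.43545532226562 32.081878662109375
15.725 [0.4773749  0.19994487 0.17862137] 0.052653635824698355 [ 0.30030865  0.48770152 -0.71816004]
15.725 [0.477  0.1995 0.031 ] -90.000401018531 4
[0.0001, 0.0001, 0.0369, 0, 0, 0, 0.6, 0.0001, 0.0001, 0.0369, 0, 0, 0.001, 0.6, 0.0001, 0.0001, 0.0369, 0, 0, 0, 0.6, 0.0001, 0.0001, 0.0369, 0, 0, 0.001, 0.6]
```

Request:
{"name": "move_arm", "arguments": {"motion": [0.0005,0.0005,0.04,0,0,0.04,0.6,0,0,0.045,0,0,0,0.6,0,0,0.04,0,0,0,0.6,0,0,0.024,0,0,0,0.6,0,0,0,0,0,0,0.6,0,0,0,0,0,0,0,0,0,0,0,0,0,0,0,0,0,0,0,0,0,0,0,0,0,0,0,0], "squeeze": 55}}

```text
time: 16.85
position: [0.4784, 0.1996, 0.0314]
ee_rot: [[-0.039, -0.999, 0.001], [-0.999, 0.039, 0.0], [-0.001, -0.001, -1.0]]
force: [-0.1, -0.7, 4.9]
finger_gap: 0.0236
```

```bash
python3 plan.py 0 4 .477 .2 .195 -93 10 .53 -.05 .195 -96 4 .6 -.132 .185 -98
```

```text
16.85 [ 0.6   -0.132  0.185] -98.02385186868825 18
[-0.0001, 0.0003, -0.0409, 0, 0, 0.003, 0, -0.0001, 0.0004, -0.0409, 0, 0, 0.004, 0, 0, 0.0003, -0.0409, 0, 0, 0.003, 0, -0.0001, 0.0004, -0.0409, 0, 0, 0.003, 0, 0.0247, -0.0066, 0, 0, 0, 0.005, 0, 0.0246, -0.0067, 0, 0, 0, 0.006, 0, 0.0247, -0.0069, 0, 0, 0, 0.005, 0, 0.0245, -0.007, 0, 0, 0, 0.005, 0, 0.0246, -0.0071, 0, 0, 0, 0.005, 0, 0.0245, -0.0072, 0, 0, 0, 0.006, 0, 0.0245, -0.0074, 0, 0, 0, 0.005, 0, 0.0244, -0.0075, 0, 0, 0, 0.005, 0, 0.0244, -0.0076, 0, 0, 0, 0.005, 0, 0.0243, -0.0078, 0, 0, 0, 0.006, 0, 0.0186, -0.0196, 0.0025, 0, 0, 0.009, 0, 0.0183, -0.0197, 0.0025, 0, 0, 0.008, 0, 0.0183, -0.0198, 0.0025, 0, 0, 0.009, 0, 0.018, -0.0201, 0.0025, 0, 0, 0.009, 0]
```

Request:
{"name": "move_arm", "arguments": {"motion": [0,0,-0.03,0,0,0,0,0,0,-0.045,0,0,0,0,0,0,-0.045,0,0,0,0,0,0,-0.044,0,0,0,0,0.025,-0.006,0,0,0,0.005,0,0.025,-0.007,0,0,0,0.005,0,0.025,-0.007,0,0,0,0.005,0,0.025,-0.007,0,0,0,0.005,0,0.025,-0.007,0,0,0,0.005,0,0.024,-0.007,0,0,0,0.005,0,0.024,-0.007,0,0,0,0.005,0,0.024,-0.007,0,0,0,0.005,0,0.024,-0.008,0,0,0,0.005,0,0.024,-0.008,0,0,0,0.005,0,0.018,-0.02,0,0,0,0.009,0,0.018,-0.02,0,0,0,0.009,0,0.018,-0.02,0,0,0,0.009,0,0.018,-0.02,0.01,0,0,0.009,0,0,0,0,0,0,0,0,0,0,0,0,0,0,0]}}

```text
time: 19.35
position: [0.6049, -0.1288, 0.1845]
ee_rot: [[-0.125, -0.992, -0.001], [-0.992, 0.125, 0.001], [-0.0, 0.001, -1.0]]
force: [-0.6, -0.1, -1.2]
finger_gap: 0.0232
```

```bash
python3 hp.py;python3 hp.py; python3 plan.py 0 1 .6 -.132 .165 -98
```

```text
tab top tool z -0.04864717419990702 y range [-0.01927469  0.02371657] [-0.00311903 -0.04869881] 2097
drum top -0.016760712562721124 ((-0.5532296299934387, 2.292468547821045), 31.956890106201172) [-0.03147535  0.0302646 ] -0.02949399660411745
19.4 [ 0.6049904  -0.12859384  0.18473594] [ 0.47445639  0.76509322 -0.92138055]
tab top tool z -0.04873307321423468 y range [-0.01914806  0.02345806] [-0.00578764 -0.04875926] 2111
drum top -0.016839941822310637 ((-0.6737596988677979, 2.474043130874634), 31.97625732421875) [-0.03149646  0.03020246] -0.029463514921896406
19.45 [ 0.60517664 -0.12854946  0.18494436] [-0.00694345 -0.14149583 -0.82705457]
19.45 [ 0.6   -0.132  0.165] -97.99710575178592 1
[0.0041, 0.0047, 0.0199, 0, 0, 0.015, 0]
```

Request:
{"name": "move_arm", "arguments": {"motion": [0.0045,0.0025,0.01,0,0,0,0,0,0,0.02,0,0,0,0,0,0,0.015,0,0,0,0,0,0,0.007,0,0,0,0,0,0,0.003,0,0,0,0,0,0,0,0,0,0,0]}}

```text
time: 20.2
position: [0.6029, -0.1335, 0.1298]
ee_rot: [[-0.125, -0.992, 0.0], [-0.992, 0.125, -0.0], [0.0, -0.0, -1.0]]
force: [-0.1, -0.8, -1.5]
finger_gap: 0.0238
```

Request:
{"name": "move_arm", "arguments": {"motion": [0,0,0.004,0,0,0,0,0,0,0,0,0,0,0]}}

```text
time: 20.45
position: [0.6027, -0.1335, 0.1257]
ee_rot: [[-0.125, -0.992, 0.0], [-0.992, 0.125, -0.0], [0.0, -0.0, -1.0]]
force: [0.1, -0.6, -0.7]
finger_gap: 0.0236
```

Rim is past the can top with no contact; continue.

Request:
{"name": "move_arm", "arguments": {"motion": [0,0,0.004,0,0,0,0,0,0,0.004,0,0,0,0,0,0,0.004,0,0,0,0,0,0,0,0,0,0,0]}}

```text
time: 20.95
position: [0.6024, -0.1334, 0.1131]
ee_rot: [[-0.125, -0.992, -0.001], [-0.992, 0.125, 0.0], [-0.0, 0.001, -1.0]]
force: [-0.6, -0.7, -1.0]
finger_gap: 0.0238
```

Request:
{"name": "move_arm", "arguments": {"motion": [0,0,0.004,0,0,0,0,0,0,0.004,0,0,0,0,0,0,0,0,0,0,0]}}

```text
time: 21.32
position: [0.6024, -0.1333, 0.1052]
ee_rot: [[-0.125, -0.992, -0.001], [-0.992, 0.125, 0.0], [-0.0, 0.001, -1.0]]
force: [-0.7, -0.4, -0.9]
finger_gap: 0.0235
```

Request:
{"name": "move_arm", "arguments": {"motion": [0,0,0.003,0,0,0,0,0,0,0.003,0,0,0,0,0,0,0,0,0,0,0]}}

```text
time: 21.7
position: [0.6031, -0.1336, 0.1013]
ee_rot: [[-0.125, -0.992, 0.001], [-0.992, 0.125, -0.0], [0.0, -0.001, -1.0]]
force: [-4.4, 0.6, 10.3]
finger_gap: 0.0237
```

Request:
{"name": "move_arm", "arguments": {"motion": [0,0,0.003,0,0,0,0,0,0,0,0,0,0,0]}}

```text
time: 21.95
position: [0.6033, -0.1338, 0.101]
ee_rot: [[-0.125, -0.992, 0.002], [-0.992, 0.125, -0.001], [0.0, -0.002, -1.0]]
force: [-12.2, 1.9, 32.7]
finger_gap: 0.0235
```

Seated at the home height; release and lift.

Request:
{"name": "move_arm", "arguments": {"motion": [0,0,-0.004,0,0,0,0,0,0,0,0,0,0,0.6,0,0,0,0,0,0,0.6,0,0,0,0,0,0,0.6,0,0,0,0,0,0,0.6,0,0,-0.03,0,0,0,0.6,0,0,-0.04,0,0,0,0.6,0,0,-0.04,0,0,0,0.6,0,0,0,0,0,0,0.6,0,0,0,0,0,0,0.6]}}

```text
time: 23.2
position: [0.6022, -0.1333, 0.21]
ee_rot: [[-0.125, -0.992, -0.001], [-0.992, 0.125, 0.0], [-0.0, 0.001, -1.0]]
force: [0.8, 0.2, -1.1]
finger_gap: 0.0529
```

```bash
python3 home.py .6 -.132; python3 home.py .6286 .0755; python3 - <<'E'
from h import *
p,d,P=cam("top"); save(p[110:310,150:490].repeat(2,0).repeat(2,1),"top9.png")
for q in("lamp","multimeter","screwdriver"):
    r=arm.cut_out(q,"top")[0]; X=P[r["pixels"]]; print(q,np.nanpercentile(X,[5,50,95],axis=0).round(3).tolist())
E
```

```text
tab 0.1501240542885273 ((601.4849243164062, -132.81492614746094), (23.710111618041992, 43.133453369140625), 82.35314178466797) 1226
tilt [-0.01939229  0.00335013  0.14994719]
drum 0.11822509934466222 ((600.9786376953125, -132.69493103027344), 32.01343536376953) 1788
23.25 [ 0.6018181  -0.13325313  0.20936337] [-0.49151553 -0.24401035 -0.52002553] 0.05273737756507429
tab 0.14994559166653584 ((629.208984375, 75.8249282836914), (25.88617515563965, 44.10082244873047), 81.4354248046875) 1507
tilt [0.00681035 0.13456558 0.14923584]
drum 0.11823499622394826 ((629.2484130859375, 76.11505126953125), 32.604736328125) 1748
23.3 [ 0.60174209 -0.1332068   0.20914362] [ 0.48398908  0.42065162 -1.02380613] 0.05257385461338029Traceback (most recent call last):
  File "<stdin>", line 4, in <module>
IndexError: list index out of range
```

View pics/top9.png

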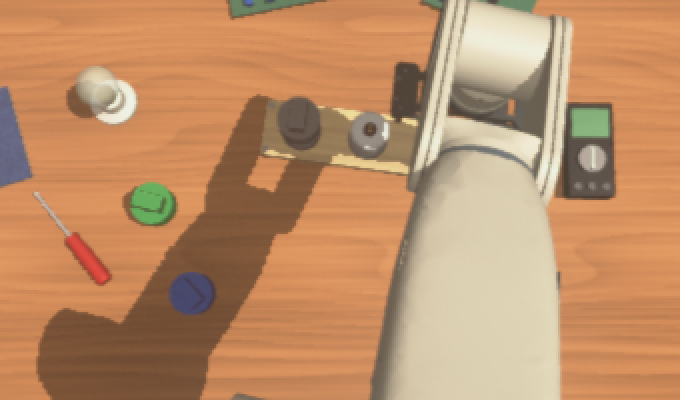

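```bash
python3 -c "
from station import arm
print(arm.close_job(), arm.sense()['time'])"
```

```text
the job is handed in; nothing more can be done
the job is handed in; nothing more can be done
```

Both caps are pushed home and let go on their own cans, and the job is handed in. The 58 mm can in the middle of the rack stays bare.

- **Which cap fits where:** I tried the grey cap from the right side (−y) on the 48 mm can at the −y end first. It stopped about 12 mm short, so it was cap_1, and I moved it to the 53 mm can at the +y end. The left-side cap, cap_2, then went onto the 48 mm can. The can sizes came from the camera depth and agreed with the boss diameters.
- **Last checks:** Both caps read tab top 150 mm and drum top 118 mm above the bench, which puts the rim about 30 mm below the can top. Each centre is within about 1.5 mm of the can axis, and tilt is about 0.02 rad. The gripper was open, about 60 mm above the tabs, with no contact force.
- **Failed or disagreeing:**
  - The first grasp closed above the tab. The fingers end about 26 mm short of the stated TCP, and I allowed for that afterwards.
  - A last tilt fit of cap_1 from an oblique view gave 0.13 rad. I put that down to pixels from the tab's side, because the direct view gave 0.02 rad and the heights were unchanged.
  - The final network check of the lamp, multimeter and screwdriver crashed when it found no lamp. In the last top picture all three look to be where they started, but I did not measure them.

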